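Dock and wind the tile warmer's clockwork timer

ROBOT

A 6-joint arm with a two-finger parallel gripper is mounted at the origin on the work surface. World frame = base frame: x ahead of the robot, y to its left, z up, the work surface at z = 0. Lengths are in mm, angles in rad, forces in N, time in s.
With the tool pointing down it reaches from about 375 to 975 mm from the base axis. Payload 3.8 kg.
Tool frame: the origin (TCP) lies between the finger pads; the fingertips stand env.finger_overhang ahead of it and the grasp point (between the pads) lies 2 mm behind it (env.finger_overhang is the distance from the TCP to the fingertips, in mm); z points along the fingers, x is the direction in which the jaws open and shut, and the axes are right-handed (so a half turn about z gives the same grasp; the last joint's range is limited). The gripper opens to 85 mm and grips with 20 to 120 N. Pads are 22 mm wide; open, the fingers measure 114 mm over their backs; the gripper's body (76 mm by 85 mm) begins 54 mm behind the grasp point. The pads swing forward as they close: fully open they stand 13 mm farther back than shut.
Start: joints at [1.098, 0.264, 1.604, -0, 1.274, -0.037], TCP at [284.939, 611.905, 248.28] pointing down, gripper open.
Joint ranges: [-2.63, 2.63], [-0.94, 2.18], [0.31, 2.57], [-1.31, 4.45], [0, 2.66], [-2.55, 2.55]. Speed limits (rad/s): [2.57, 2.57, 3.14, 3.14, 3.14, 3.14].

INTERFACE

Orientations are given as a rotation vector (axis times angle).
In Python, from workcell import telemetry, vision, env gives the robot as it stands. The module is installed in compiled form; this text tells all that it offers.
- The arm moves only by the tool play_rows, never from a script. Its argument "targets" is a list of rows, each a list of 4 numbers: the shift along the tool's x, y, z in mm, then the turn about the tool's z in rad. In form: [[tx, ty, tz, roll], ...]. A call has 1 to 12 rows; each row shifts and turns the commanded pose from where the row before left it, along the tool's axes as they then stand; what a row does not reach is not made up. A row lasts 1/10 s, in which the tool goes at most 50 mm and 8.59 degrees, less where a joint would pass 70% of its speed; a pose out of reach is approached as far as the arm can. A call is refused whole if a number of a shift passes 50 or a number of a turn 0.15, either way. A call with a gripper value outside its range is refused whole. "grip" is the opening, from 0 (shut) to 1 (fully open), set as the call begins (left out, the last holds). The fingers move at their own pace and stop on an object; the grip force is fixed at half the most. Time passes only in rows, so rows that do not move let the fingers close. It gives the time, the measured TCP pose, the force and the opening at its end, in the units of the state.
- telemetry.get_state(): the state, without advancing time (a new reading comes with each control period).
- vision.read_camera(name): name is "side" or "top" or "wrist"; returns a dict with "frame" (400x640x3 uint8, red, green, blue), "camera_matrix" (3x3 intrinsics, pixels), "R" (3x3) and "t" (3): a world point X has camera coordinates R X + t. Camera axes: x right, y down, z forward; pixel columns grow to the right and rows downward; lengths in mm; the calibration is good to about 2 mm. The wrist camera is an equidistant fisheye: a pixel r from the principal point sees the ray r / f radians off the axis. A picture is of the moment at which its call begins. There is no depth.
- env.job_done(): hands the job in, once; it reports no verdict.
The state is a dict: "t": time; "joint_pos": joint angles; "qd": joint speeds; "joint_torque": joint torques, N m; "position": TCP position; "eef_rot": TCP orientation; "force": force on the tool from outside, world axes, zero at the start; "torque": the same for the moment, N m; "grip_width": finger opening in mm.
Only numpy, scipy, OpenCV 4.12 (cv2) and the standard library are available. Lean on these libraries where they do the work, as an engineer would, in place of code of your own. Each camera call takes 0.05 s, during which the arm holds its last target.

TASK

Carry the clockwork timer to the bay of the tile warmer and set it down in there without dropping it, flat on the bay's floor (either way round). Let it go, then wind its brass key clockwise (seen from above) in several turns until it comes up firm against its stop, and only then throw the red toggle switch fully over to start the warmer. Leave the tiles and the other things on the shelf where they are.

Things in the scene. Friction and masses are not known exactly. Their poses are not given: they have to be found in the camera images.
- timer: The loose clockwork timer: a white box 150 (its x) x 56 (y) x 46 mm high, dark band round its foot; origin at the centre of its underside, z up; about 0.5 kg. On top, both reaching 98 mm above the underside: a white carry fin at x = -30 mm and a brass butterfly key at x = +50 mm. Carry it by the fin; its centre of mass lies 12 mm from it towards the key. Standing loose it turns along with the key.
- timer_fin (a point): Point in the middle of the carry fin, 80 mm above the timer's underside (18 mm below the fin's top). The fin is 36 mm long along the timer's x, 14 mm thick across (timer's y), and stands from 46 to 98 mm; axes as the timer's.
- key_wing (a point): Centre of the brass key's flat upright wing, on the key's turning axis, 79 mm above the timer's underside. The wing is 64 mm long along this point's x, 10 mm thick along its y, and stands from 60 to 98 mm above the underside on a 12 mm stem. Turns with the key.
- key (a joint): Winding angle, rad: 0 run down, grows as the key is turned clockwise seen from above, firm stop at 4.2 (fully wound). Starts between 0 and 0.8. The mainspring pulls back 0.025 Nm per rad; a friction clutch of 0.14 Nm keeps the key where it is let go. Turning takes 0.14 Nm at first, 0.25 Nm near the stop, where the moment then rises steeply.
- warmer: The fixed tile warmer: a shallow open bay for the timer and, to its +x, a plate 146 x 156 mm, 24 mm high, centred at x = +112 mm. Origin: centre of the bay, on the shelf; z up. Bay inside: 62 mm (x) by 156 mm (y), walls 6 mm thick rising 16 mm above the shelf, floor 4 mm above it. The timer goes in lengthwise along y, 3 mm play all round, either way round.
- switch (a joint): Angle of the toggle lever in rad: 0 off (leaning to the -x of its block), 1.0 fully on (leaning to the +x); it starts between 0 and 0.1, stays where it is left, pushing takes about 1 N at the knob.
- switch_base: The fixed switch block 70 (x) x 50 (y) x 25 mm high, origin at the centre of its underside, z up. The lever pivots about the block's y axis, 22 mm above the shelf at the block's centre: a steel rod 10 mm thick and 80 mm long with a 26 mm red ball on its end. It leans 0.5 rad to -x when off and 0.5 rad to +x when on.
- switch_tip (a point): Centre of the red ball on the end of the toggle lever.
- tile_a: a ruri blue glazed tile 98 x 98 x 9 mm, flat; origin at the centre of its underside. Not part of the job, leave it where it is, on the warmer's plate.
- tile_b: a ruri blue glazed tile 98 x 98 x 9 mm, flat; origin at the centre of its underside. Not part of the job, leave it where it is.
- tile_c: a ruri blue glazed tile 98 x 98 x 9 mm, flat; origin at the centre of its underside. Not part of the job, leave it where it is.
- rib: A grey silicone rib, kidney-shaped, 72 x 112 x 8 mm, lying flat; origin at the centre of its underside. Leave it where it is.
- tub: A closed pale polypropylene tub 88 x 128 x 65 mm high; origin at the centre of its underside. Leave it where it is.
- oak_block: An oak block 70 x 120 x 45 mm high; origin at the centre of its underside. Leave it where it is.
- cup: An unglazed cup 72 mm across, 65 mm high; origin at the centre of its underside. Leave it where it is.
Not all that is in view belongs to the job. What is meant by the switch_base is not green, and is the larger of those in its own colour.

How it is judged:
By the outcome, as a careful person would: the job done as asked, in the order asked, and still so for the second after the job is handed in, with the robot touching nothing.
It also fails if it takes over 72 s, if anything falls off the work surface, if the arm or the gripper's body presses on something with over 40 N, if the wrist force passes 120 N, or if a joint passes its speed limit or range.

## Working session

There is one attempt and no reset: what is moved stays moved. The work goes in short steps, Python scripts to look and compute and a tool call to move; the robot and the scene stay as the last step left them, time stands still between calls to the robot, and variables do not carry over. Pictures are saved under pics/ and viewed, and the job is handed in when it is done.

Besides the shell and the picture viewer there is one more tool, called after "Request:" as a command line: name --pt "numbers of a row" for each row, then --argument value for the rest. play_rows: Moves the arm, as the interface text tells. Its arguments: {"type":"object","properties":{"targets":{"type":"array"},"grip":{"type":"number"}},"required":["targets"]}

```bash
mkdir -p pics
cat > h.py <<'E'
import numpy as np, cv2, pickle
from workcell import telemetry, vision, env
def shot(name,tag):
    d=vision.read_camera(name); pickle.dump(d,open(f'pics/{tag}.pkl','wb'))
    cv2.imwrite(f'pics/{tag}.png',d['frame'][:,:,::-1]); return d
def load(tag): return pickle.load(open(f'pics/{tag}.pkl','rb'))
def plane(d,uv,z):
    K=np.array(d['camera_matrix']);R=np.array(d['R']);t=np.array(d['t'])
    r=R.T@np.linalg.inv(K)@np.array([uv[0],uv[1],1.]);c=-R.T@t
    return c+r*(z-c[2])/r[2]
def proj(d,X):
    K=np.array(d['camera_matrix']);p=K@(np.array(d['R'])@np.array(X,float)+np.array(d['t']));return p[:2]/p[2]
E
python3 - <<'E'
from h import *
for n in ['side','top','wrist']:
    d=shot(n,n+'0'); print(n,np.round(-np.array(d['R']).T@d['t']),np.round(d['camera_matrix'],1).tolist())
print(telemetry.get_state(), env.finger_overhang)
E
```

```text
side [  77. -738. 1160.] [[502.7, 0.0, 322.3], [0.0, 502.7, 193.6], [0.0, 0.0, 1.0]]
top [ 314.  -37. 1322.] [[455.5, 0.0, 315.9], [0.0, 455.5, 200.9], [0.0, 0.0, 1.0]]
wrist [223. 642. 372.] [[309.7, 0.0, 319.3], [0.0, 309.7, 196.9], [0.0, 0.0, 1.0]]
{'t': 0.15, 'joint_pos': array([ 1.09809363e+00,  2.64599693e-01,  1.60509084e+00, -8.16424891e-06,
        1.27371494e+00, -3.69092680e-02]), 'qd': array([ 3.72675858e-04, -1.91221037e-03, -2.17932137e-03, -2.87548142e-04,
       -5.05261385e-05, -1.85957638e-03]), 'joint_torque': array([ 1.55182261e-04, -5.15906417e+01, -3.67958593e+01,  1.17608060e-04,
        7.97030196e-03, -2.69958844e-05]), 'position': array([284.69394587, 611.41143083, 247.21831262]), 'eef_rot': array([ 2.64835539e+00,  1.68819629e+00, -2.44912553e-03]), 'force': array([-0.54585167,  0.62973349, -0.46558567]), 'torque': array([ 0.05789253, -0.0261644 , -0.05869458]), 'grip_width': 85.57212564658991} 17.0
```

View pics/top0.png

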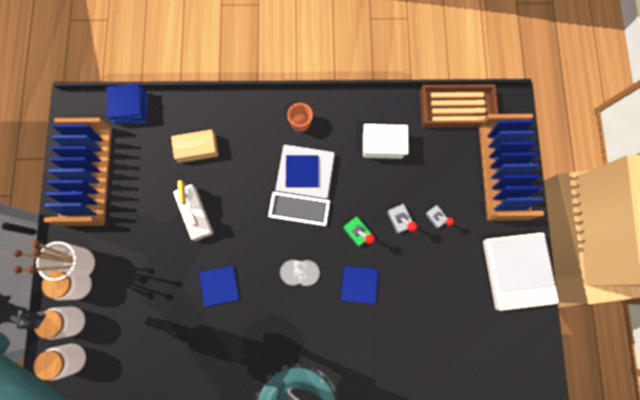

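View pics/side0.png

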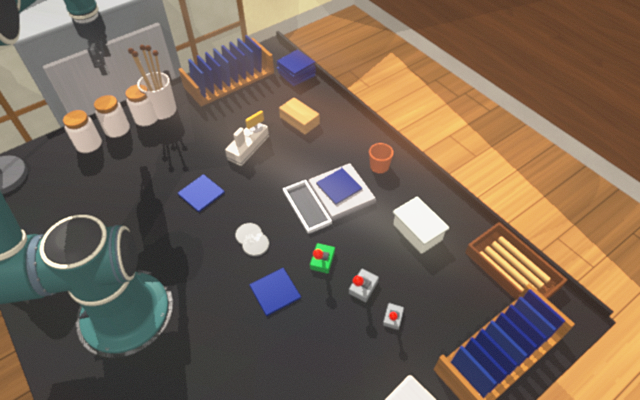

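View pics/wrist0.png

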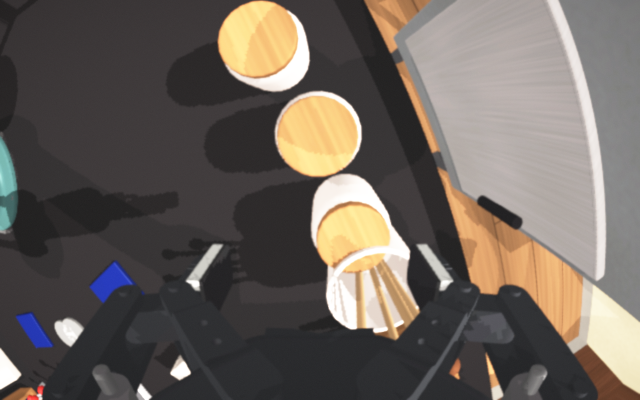

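The top view shows the timer at about (193,213) with its key at (182,192), the bay at (300,208), and the larger grey switch at (401,219). Next I'll zoom in and measure.

Run:
```python
from h import *
d=load('top0'); f=d['frame'][:,:,::-1]
a=cv2.resize(f[165:250,150:250],None,fx=6,fy=6,interpolation=cv2.INTER_CUBIC);cv2.imwrite('pics/ct.png',a)
b=cv2.resize(f[140:260,260:460],None,fx=4,fy=4,interpolation=cv2.INTER_CUBIC);cv2.imwrite('pics/cb.png',b)
d=load('side0'); f=d['frame'][:,:,::-1]
a=cv2.resize(f[95:175,210:290],None,fx=7,fy=7,interpolation=cv2.INTER_CUBIC);cv2.imwrite('pics/cs.png',a)
```

```text
(no output)
```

View pics/ct.png

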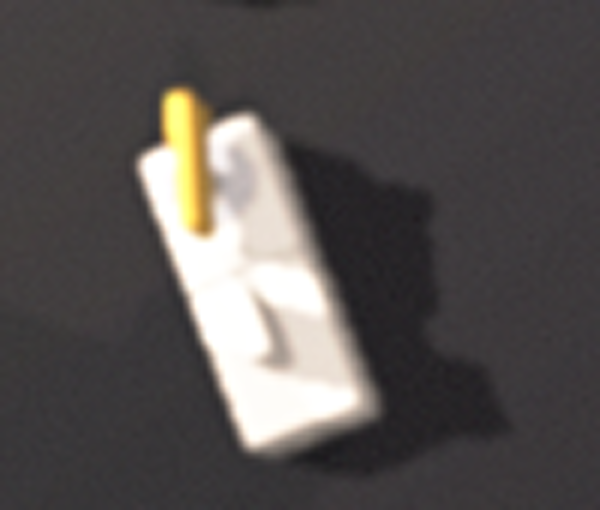

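View pics/cb.png

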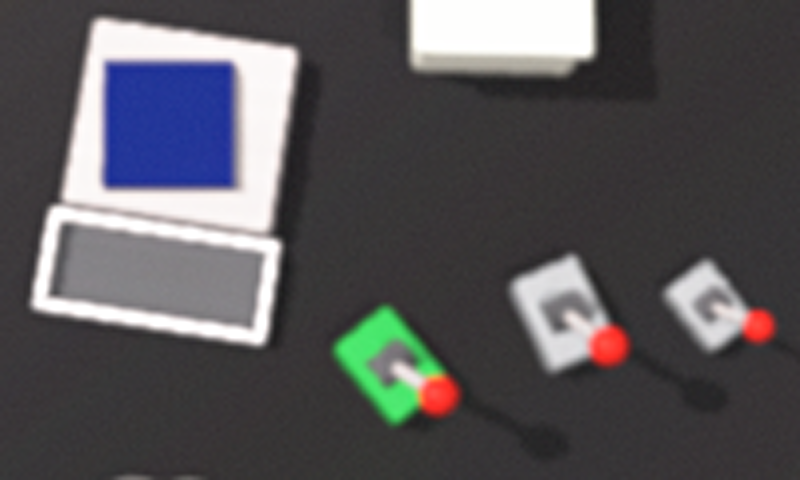

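View pics/cs.png

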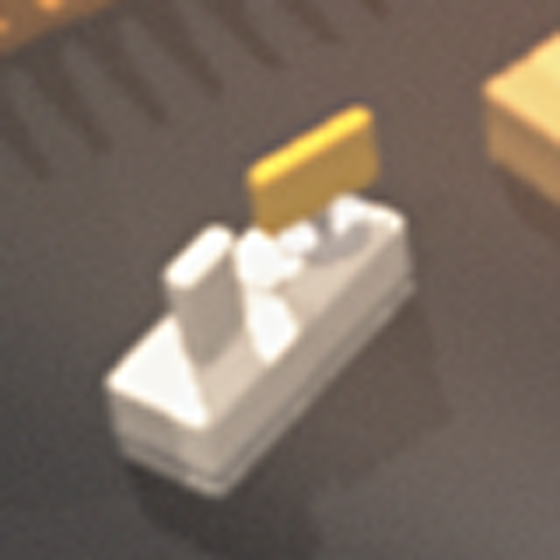

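Run:
```python
from h import *
d=load('top0'); s=load('side0')
c=lambda x,y:(150+x/6-.42,165+y/6-.42)
b=lambda x,y:(260+x/4-.38,140+y/4-.38)
q=lambda x,y:(210+x/7-.43,95+y/7-.43)
P=lambda n,v:print(n,np.round(v,1))
for n,p in dict(BL=(140,158),TL_=(250,113),BR=(380,410)).items(): P(n,plane(d,c(*p),46))
P('foot bl',plane(d,c(255,455),20))
P('key top a',plane(d,c(180,95),98));P('key b',plane(d,c(200,230),98))
P('side key a',plane(s,q(253,180),98));P('side key b',plane(s,q(368,112),98))
P('side fin corners',[plane(s,q(*p),98)[:2] for p in [(168,270),(185,292),(235,240),(215,228)]])
P('side top corners 46',[plane(s,q(*p),46)[:2] for p in [(107,380),(210,422),(410,220)]])
print('warmer')
for p in [(52,205),(282,240),(266,348),(33,310)]: P('',plane(d,b(*p),16))
for p in [(96,18),(299,46),(272,232),(62,205)]: P('plate',plane(d,b(*p),24))
print('switch top corners')
for p in [(510,285),(575,253),(612,345),(552,372)]: P('',plane(d,b(*p),25))
P('ball',plane(d,b(609,345),22+80*np.cos(.5)))
print('small sw');
for p in [(662,292),(708,258),(712,353)]: P('',plane(d,b(*p),25))
```

```text
BL [598.8 348.3  46. ]
TL_ [620.2 297.   46. ]
BR [476.7 231.   46. ]
foot bl [459.3 295.1  20. ]
key top a [616.6 315.7  98. ]
key b [553.4 303.9  98. ]
side key a [554.4 309.7  98. ]
side key b [617.7 316.1  98. ]
side fin corners [[496.7 284.3]
 [495.7 268.5]
 [528.8 282.6]
 [525.8 294.1]]
side top corners 46 [[461.7 291.9]
 [484.6 243.4]
 [620.8 295.6]]
warmer
 [602.3  66.4  16. ]
 [ 574.1 -101.7   16. ]
 [494.6 -88.5  16. ]
 [524.5  79.9  16. ]
plate [742.5  33.6  24. ]
plate [ 719.2 -117.    24. ]
plate [578.5 -94.1  24. ]
plate [600.4  58.5  24. ]
switch top corners
 [ 537.1 -265.8   25. ]
 [ 560.1 -314.2   25. ]
 [ 492.3 -337.4   25. ]
 [ 473.4 -293.1   25. ]
ball [ 483.1 -319.8   92.2]
small sw
 [ 530.6 -375.9   25. ]
 [ 555.2 -411.    25. ]
 [ 485.6 -409.3   25. ]
```

```bash
cat >> h.py <<'E'
from scipy.spatial.transform import Rotation as Ro
def yawpos():
    s=telemetry.get_state(); x=Ro.from_rotvec(s['eef_rot']).as_matrix()
    return s,np.array(s['position']),np.arctan2(x[1,0],x[0,0]),x
def rows(goal,yaw,n=None,start=None,y0=None):
    s,p,y,_=yawpos()
    if start is not None: p=np.array(start,float);y=y0
    goal=np.array(goal,float)
    dy=(yaw-y) if yaw is not None else 0
    if n is None: n=int(max(np.ceil(np.linalg.norm(goal-p)/45),np.ceil(abs(dy)/.149),1))
    step=(goal-p)/n
    out=[]
    for i in range(n):
        a=y+dy*i/n
        tx=step@[np.cos(a),np.sin(a),0];ty=step@[np.sin(a),-np.cos(a),0]
        out.append([round(float(tx),1),round(float(ty),1),round(float(-step[2]),1),round(float(-dy/n),4)])
    print(n,out)
def stat():
    s,p,y,R=yawpos()
    print('t',s['t'],'p',np.round(p,1),'yaw',round(y,4),'z',np.round(R[:,2],3),'q',np.round(s['joint_pos'],3),'F',np.round(s['force'],1),'M',np.round(s['torque'],2),'w',round(s['grip_width'],1))
E
python3 - <<'E'
from h import *
stat(); rows([518,285,210],-1.19,16)
E
```

```text
t 0.15 p [284.7 611.4 247.2] yaw 1.135 z [-0.001 -0.002 -1.   ] q [ 1.098  0.265  1.605 -0.     1.274 -0.037] F [-0.5  0.6 -0.5] M [ 0.06 -0.03 -0.06] w 85.6
16 [[-12.3, 21.8, 2.3, 0.1453], [-9.0, 23.4, 2.3, 0.1453], [-5.6, 24.5, 2.3, 0.1453], [-2.0, 25.0, 2.3, 0.1453], [1.7, 25.0, 2.3, 0.1453], [5.3, 24.5, 2.3, 0.1453], [8.8, 23.5, 2.3, 0.1453], [12.1, 22.0, 2.3, 0.1453], [15.1, 20.0, 2.3, 0.1453], [17.9, 17.6, 2.3, 0.1453], [20.2, 14.8, 2.3, 0.1453], [22.2, 11.7, 2.3, 0.1453], [23.6, 8.4, 2.3, 0.1453], [24.6, 4.9, 2.3, 0.1453], [25.0, 1.3, 2.3, 0.1453], [25.0, -2.4, 2.3, 0.1453]]
```

Request:
play_rows --pt "-12.3 21.8 2.3 0.145" --pt "-9 23.4 2.3 0.145" --pt "-5.6 24.5 2.3 0.145" --pt "-2 25 2.3 0.145" --pt "1.7 25 2.3 0.145" --pt "5.3 24.5 2.3 0.145" --pt "8.8 23.5 2.3 0.145" --pt "12.1 22 2.3 0.145" --pt "15.1 20 2.3 0.145" --pt "17.9 17.6 2.3 0.145" --pt "20.2 14.8 2.3 0.145" --pt "22.2 11.7 2.3 0.145"

```text
t: 1.35
position: [460.7, 366.4, 220.2]
eef_rot: [2.996, -0.945, -0.001]
force: [-0.4, 0.8, -0.3]
grip_width: 85.5
```

Request:
play_rows --pt "23.6 8.4 2.3 0.145" --pt "24.6 4.9 2.3 0.145" --pt "25 1.3 2.3 0.145" --pt "25 -2.4 2.3 0.145" --pt "0 0 0 0"

```text
t: 1.85
position: [520.2, 283.6, 210.7]
eef_rot: [2.601, -1.76, 0.001]
force: [-0.5, 0.3, -0.2]
grip_width: 85.4
```

Run:
```python
from h import *
d=shot('wrist','w1'); stat()
```

```text
t 1.9 p [519.4 284.9 210.9] yaw -1.1863 z [-0.001 -0.    -1.   ] q [0.46  0.136 1.826 0.    1.18  1.646] F [0.8 0.1 0.6] M [-0.   -0.01 -0.04] w 85.4
```

View pics/w1.png

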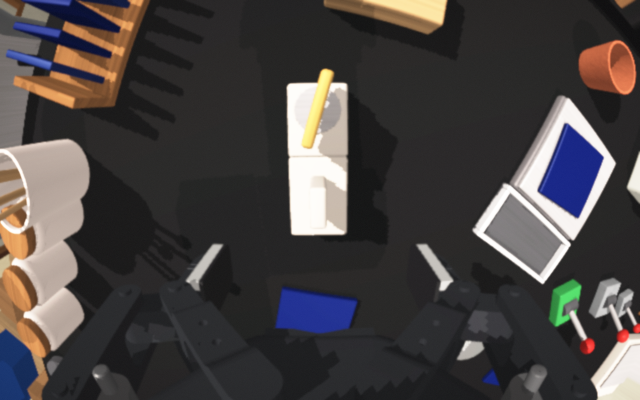

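The wrist view shows the timer upright at columns 288–347. The fin top is at (318,203) and the key top at about (318,108), and both bay and switches are in view. I'll cast rays through these.

```bash
cat >> h.py <<'E'
def wplane(d,uv,z):
    K=np.array(d['camera_matrix']);R=np.array(d['R']);t=np.array(d['t'])
    v=np.array([(uv[0]-K[0,2])/K[0,0],(uv[1]-K[1,2])/K[1,1]]);th=np.hypot(*v)
    r=np.r_[np.sin(th)*v/max(th,1e-9),np.cos(th)]; r=R.T@r;c=-R.T@t
    return c+r*(z-c[2])/r[2]
E
python3 - <<'E'
from h import *
d=load('w1');f=d['frame'][:,:,::-1]
cv2.imwrite('pics/w1t.png',cv2.resize(f[60:245,270:370],None,fx=3.2,fy=3.2,interpolation=cv2.INTER_CUBIC))
cv2.imwrite('pics/w1b.png',cv2.resize(f[90:290,465:625],None,fx=3,fy=3,interpolation=cv2.INTER_CUBIC))
E
```

```text
(no output)
```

View pics/w1t.png

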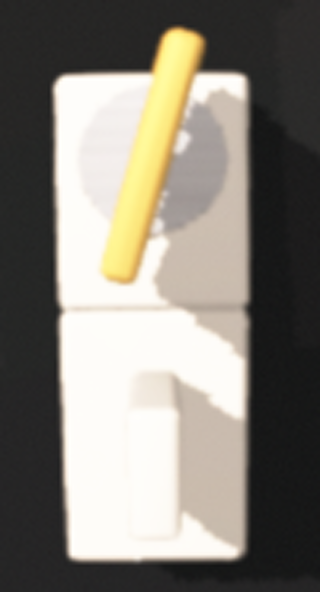

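View pics/w1b.png

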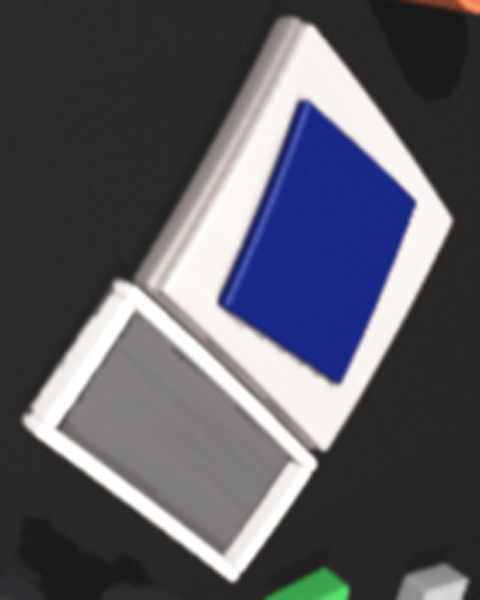

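Run:
```python
from h import *
d=load('w1')
a=lambda x,y:(270+x/3.2-.34,60+y/3.2-.34)
b=lambda x,y:(465+x/3-.33,90+y/3-.33)
C=np.array([wplane(d,a(*p),46)[:2] for p in [(55,77),(247,74),(246,557),(69,560)]]);print('body top',np.round(C,1),C.mean(0))
ax=(C[0]+C[1]-C[2]-C[3])/2;print('len',np.linalg.norm(ax),'yaw',np.arctan2(ax[1],ax[0]),'w',np.linalg.norm(C[0]-C[1]),np.linalg.norm(C[2]-C[3]))
F=np.array([wplane(d,a(*p),98)[:2] for p in [(130,408),(181,408),(180,538),(130,537)]]);print('fin',F.mean(0),np.linalg.norm(F[0]-F[3]),np.linalg.norm(F[0]-F[1]))
k=[wplane(d,a(*p),98)[:2] for p in [(185,32),(118,278)]];print('key',k,np.mean(k,0))
W=np.array([wplane(d,b(*p),16)[:2] for p in [(122,282),(317,462),(233,580),(27,420)]]);print('warm',np.round(W,1),W.mean(0))
y=(W[0]+W[3]-W[1]-W[2])/2;print(np.linalg.norm(y),np.arctan2(y[1],y[0]))
```

```text
body top [[598.5 348.3]
 [619.7 297.3]
 [483.  240.2]
 [461.3 292. ]] [540.61947133 294.46243054]
len 148.2134248294504 yaw 0.3923497029354262 w 55.319436559761925 56.147832460724395
fin [513.61468999 283.27027592] 34.198177434042364 12.61771754353386
key [array([617.3055692 , 317.07214533]), array([556.23991135, 309.90190884])] [586.77274028 313.48702709]
warm [[599.8  74.3]
 [572.5 -98.1]
 [500.3 -84.5]
 [532.1  87.1]] [551.20530306  -5.31111134]
174.506521741747 1.4006311841322505
```

Run:
```python
from h import *
rows([517.5,285,79],-1.179,4)
```

```text
4 [[-0.2, 0.4, 33.0, -0.0018], [-0.2, 0.4, 33.0, -0.0018], [-0.2, 0.4, 33.0, -0.0018], [-0.2, 0.4, 33.0, -0.0018]]
```

Request:
play_rows --pt "-0.2 0.4 33 -0.002" --pt "-0.2 0.4 33 -0.002" --pt "-0.2 0.4 33 -0.002" --pt "-0.2 0.4 33 -0.002" --pt "0 0 0 0"

```text
t: 2.4
position: [512.4, 285.0, 74.1]
eef_rot: [2.607, -1.736, -0.009]
force: [-0.0, -0.2, -1.1]
grip_width: 85.4
```

Request:
play_rows --pt "0 0 0 0" --pt "0 0 0 0" --pt "0 0 0 0" --pt "0 0 0 0" --pt "0 0 0 0" --pt "0 0 0 0" --pt "0 0 0 0" --grip 0

```text
t: 3.1
position: [518.1, 286.2, 80.6]
eef_rot: [-2.612, 1.743, -0.002]
force: [0.5, -2.9, 6.6]
grip_width: 13.4
```

Run:
```python
from h import *
d=shot('wrist','w2'); stat()
```

```text
t 3.15 p [518.2 286.2  80.6] yaw -1.177 z [ 0.002  0.    -1.   ] q [ 4.630e-01  2.650e-01  1.935e+00 -1.000e-03  9.390e-01  1.640e+00] F [ 0.7 -2.4  6.4] M [-0.23 -0.08  0.06] w 13.2
```

View pics/w2.png

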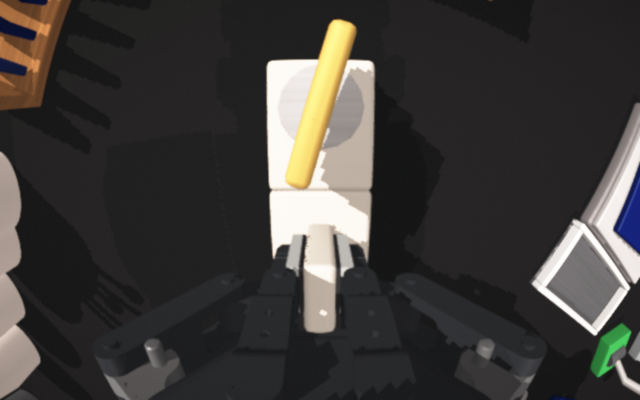

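The fin is held, with the jaws at 13.2 mm and centred at (320,260). Next I lift.

Request:
play_rows --pt "0 0 -10 0" --pt "0 0 -20 0" --pt "0 0 -25 0" --pt "0 0 -20 0" --pt "0 0 -10 0" --pt "0 0 0 0" --pt "0 0 0 0"

```text
t: 3.85
position: [516.3, 285.9, 163.2]
eef_rot: [2.612, -1.743, -0.002]
force: [0.4, -0.3, -5.9]
grip_width: 13.4
```

Run:
```python
from h import *
d=shot('wrist','w3'); stat()
rows([544,-35,162],-0.169,11)
```

```text
t 3.9 p [516.  285.7 162.6] yaw -1.177 z [-0.003 -0.001 -1.   ] q [0.463 0.174 1.876 0.    1.094 1.64 ] F [ 0.5 -0.3 -5.6] M [-0.04  0.03 -0.03] w 13.2
11 [[27.9, 8.8, 0.1, -0.0916], [27.0, 11.4, 0.1, -0.0916], [25.8, 13.8, 0.1, -0.0916], [24.5, 16.1, 0.1, -0.0916], [22.9, 18.2, 0.1, -0.0916], [21.1, 20.3, 0.1, -0.0916], [19.2, 22.1, 0.1, -0.0916], [17.1, 23.8, 0.1, -0.0916], [14.8, 25.2, 0.1, -0.0916], [12.4, 26.5, 0.1, -0.0916], [10.0, 27.5, 0.1, -0.0916]]
```

View pics/w3.png

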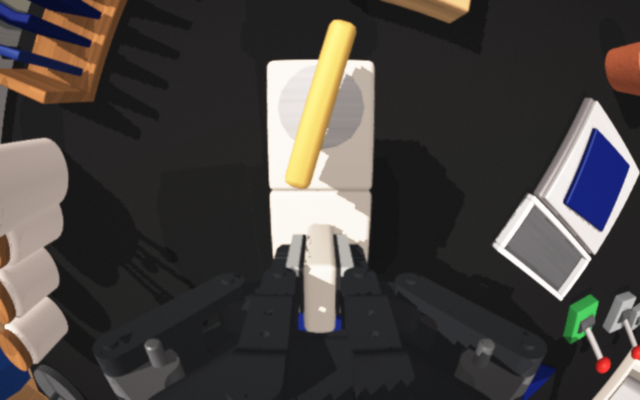

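Run:
```python
from h import *
rows([450,-20,162],-0.169,12)
```

```text
12 [[21.4, 14.9, 0.1, -0.084], [20.1, 16.6, 0.1, -0.084], [18.6, 18.2, 0.1, -0.084], [17.0, 19.7, 0.1, -0.084], [15.3, 21.1, 0.1, -0.084], [13.5, 22.3, 0.1, -0.084], [11.6, 23.3, 0.1, -0.084], [9.6, 24.2, 0.1, -0.084], [7.5, 25.0, 0.1, -0.084], [5.4, 25.5, 0.1, -0.084], [3.2, 25.9, 0.1, -0.084], [1.1, 26.0, 0.1, -0.084]]
```

Request:
play_rows --pt "21.4 14.9 0 -0.084" --pt "20.1 16.6 0 -0.084" --pt "18.6 18.2 0 -0.084" --pt "17 19.7 0 -0.084" --pt "15.3 21.1 0 -0.084" --pt "13.5 22.3 0 -0.084" --pt "11.6 23.3 0 -0.084" --pt "9.6 24.2 0 -0.084" --pt "7.5 25 0 -0.084" --pt "5.4 25.5 0 -0.084" --pt "3.2 25.9 0 -0.084" --pt "1.1 26 0 -0.084"

```text
t: 5.1
position: [449.7, -20.2, 162.9]
eef_rot: [-3.131, 0.26, 0.004]
force: [-0.3, 0.1, -6.0]
grip_width: 13.2
```

Request:
play_rows --pt "0 0 0 0" --pt "0 0 0 0" --pt "0 0 0 0" --pt "0 0 0 0"

```text
t: 5.5
position: [451.2, -18.7, 164.1]
eef_rot: [-3.13, 0.264, 0.001]
force: [-0.1, 0.5, -5.1]
grip_width: 13.7
```

Run:
```python
from h import *
d=shot('wrist','w4'); stat()
```

```text
t 5.55 p [451.3 -18.7 164.2] yaw -0.1681 z [-0.  0. -1.] q [-0.097 -0.095  2.153  0.     1.084  0.071] F [ 0.2 -0.5 -5. ] M [ 0.01 -0.01 -0.02] w 13.1
```

View pics/w4.png

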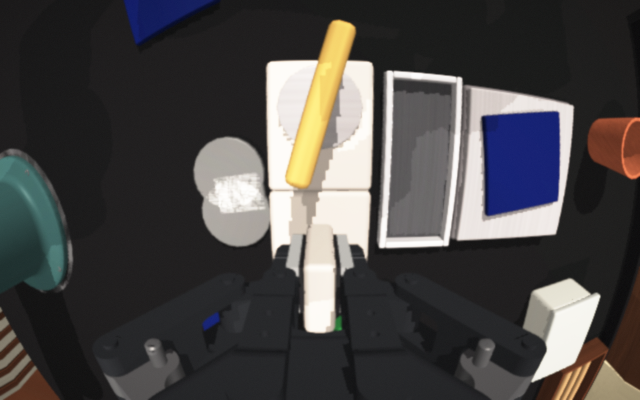

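The wrist view shows the held timer at columns 268–373 and the bay beside it, with outer corners at about (387,72), (462,78), (451,246) and (379,247). I'll refine these.

Run:
```python
from h import *
d=load('w4');f=d['frame'][:,:,::-1]
cv2.imwrite('pics/w4b.png',cv2.resize(f[60:255,370:480],None,fx=3,fy=3,interpolation=cv2.INTER_CUBIC))
cv2.imwrite('pics/w4t.png',cv2.resize(f[10:205,255:385],None,fx=3,fy=3,interpolation=cv2.INTER_CUBIC))
```

```text
(no output)
```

View pics/w4b.png

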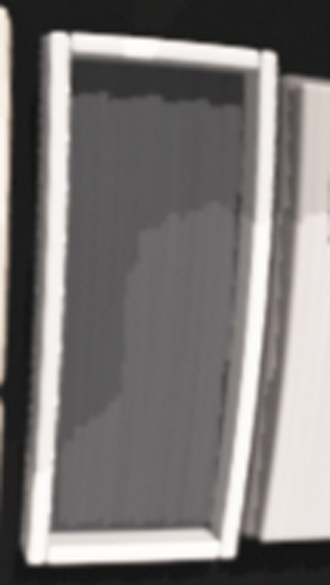

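View pics/w4t.png

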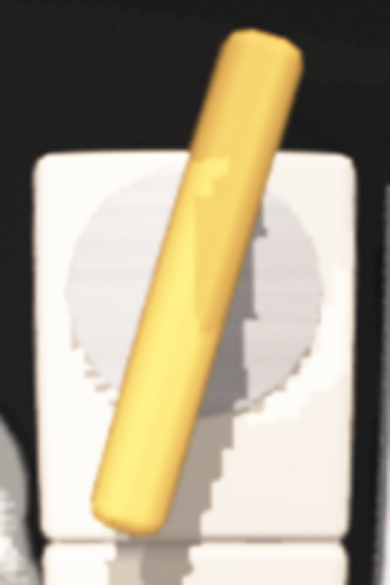

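Run:
```python
from h import *
d=load('w4')
b=lambda x,y:(370+x/3-.33,60+y/3-.33)
a=lambda x,y:(255+x/3-.33,10+y/3-.33)
W=np.array([wplane(d,b(*p),16)[:2] for p in [(50,33),(275,52),(235,556),(26,563)]]);print(np.round(W,1),W.mean(0))
y=(W[0]+W[1]-W[2]-W[3])/2;x=(W[1]+W[2]-W[0]-W[3])/2
print(np.linalg.norm(y),np.arctan2(y[1],y[0]),np.linalg.norm(x),np.arctan2(x[1],x[0])+np.pi/2)
I=np.array([wplane(d,b(*p),16)[:2] for p in [(72,53),(257,68),(218,533),(51,532)]]);print(np.round(I,1),I.mean(0))
zt=164.2-80.6+46
T=np.array([wplane(d,a(*p),zt)[:2] for p in [(35,155),(356,155)]]);print(T,T.mean(0),np.linalg.norm(T[1]-T[0]),np.arctan2(*(T[1]-T[0])[::-1])+np.pi/2)
L=np.array([wplane(d,a(*p),zt)[:2] for p in [(42,538),(348,538)]]);print('seam',L.mean(0))
cir=np.array([wplane(d,a(*p),zt)[:2] for p in [(67,290),(323,290)]]);print('drum',cir.mean(0))
k=np.array([wplane(d,a(*p),zt+52)[:2] for p in [(263,45),(130,520)]]);print('key',k.mean(0),np.linalg.norm(k[0]-k[1]),np.arctan2(*(k[0]-k[1])[::-1]))
c=T.mean(0)-75*np.array([np.cos(1.403),np.sin(1.403)]);print('timer c',c)
```

```text
[[528.   78.6]
 [600.2  66.8]
 [572.5 -98.2]
 [499.  -85.7]] [549.93559258  -9.61320323]
167.0985807484346 1.4002905960692282 73.89143526771593 1.40495024842392
[[533.7  71.9]
 [593.   62.2]
 [566.3 -88.1]
 [508.3 -76.1]] [550.30408125  -7.55453153]
[[441.30881624  81.95330973]
 [495.23768813  72.75954641]] [468.27325218  77.35642807] 54.706932907500565 1.4019402433512234
seam [456.80179411  10.73426038]
drum [464.1654312  53.858668 ]
key [464.11686648  53.76618321] 58.58795158813783 1.1326409459187894
timer c [455.74749969   3.40978836]
```

Run:
```python
from h import *
rows([545.3,-33.8,140],-0.168,5)
```

```text
5 [[19.0, -0.2, 4.8, -0.0], [19.0, -0.2, 4.8, -0.0], [19.0, -0.2, 4.8, -0.0], [19.0, -0.2, 4.8, -0.0], [19.0, -0.2, 4.8, -0.0]]
```

Request:
play_rows --pt "10 -0.1 0 0" --pt "19 -0.2 0 0" --pt "19 -0.2 4 0" --pt "19 -0.2 5 0" --pt "18 -0.2 10 0" --pt "10 -0.1 10 0" --pt "0 0 10 0" --pt "0 0 10 0" --pt "0 0 6 0" --pt "0 0 0 0" --pt "0 0 0 0" --pt "0 0 0 0"

```text
t: 6.75
position: [545.4, -34.4, 110.2]
eef_rot: [3.13, -0.265, 0.002]
force: [-0.9, -0.2, -5.8]
grip_width: 13.2
```

Run:
```python
from h import *
stat()
f=shot('wrist','w5')['frame'][:,:,::-1]
cv2.imwrite('pics/w5c.png',cv2.resize(f[20:290,220:420],None,fx=2.2,fy=2.2))
f=shot('side','s5')['frame'][:,:,::-1]
cv2.imwrite('pics/s5c.png',cv2.resize(f[120:250,250:390],None,fx=4.5,fy=4.5,interpolation=cv2.INTER_CUBIC))
stat()
```

```text
t 6.75 p [545.4 -34.4 110.2] yaw -0.169 z [ 0.001 -0.    -1.   ] q [-0.109  0.15   2.013  0.     0.977  0.06 ] F [-0.9 -0.2 -5.8] M [-0.    0.02 -0.01] w 13.2
t 6.85 p [545.6 -34.5 110.3] yaw -0.169 z [ 0.002 -0.    -1.   ] q [-0.109  0.15   2.013 -0.     0.977  0.06 ] F [-0.4 -0.8 -5.2] M [-0.02 -0.09  0.02] w 13.4
```

View pics/w5c.png

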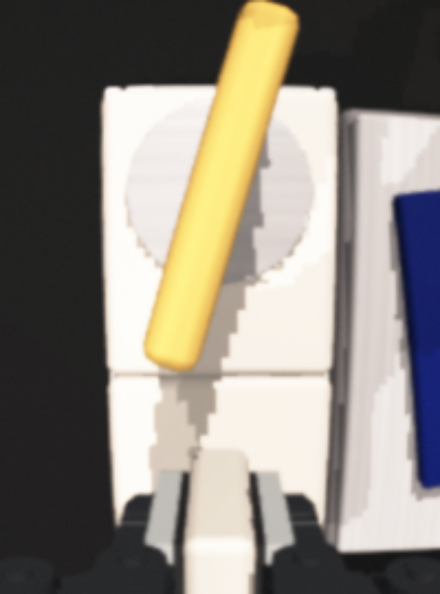

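View pics/s5c.png

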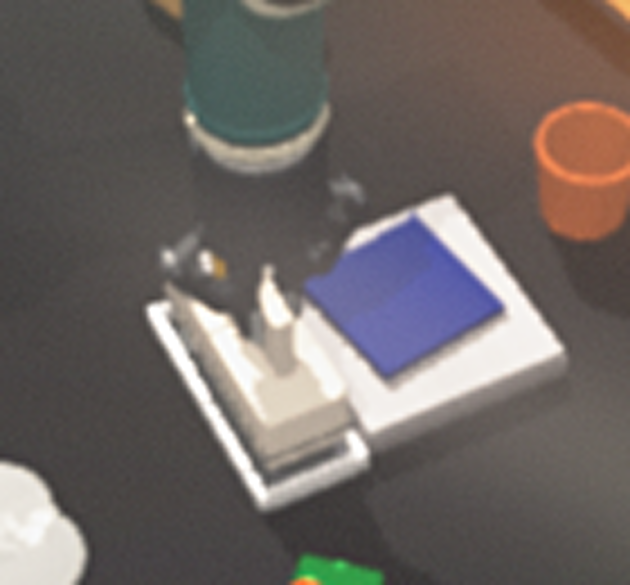

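Run:
```python
from h import *
s=load('s5')
q=lambda x,y:(250+x/4.5-.39,120+y/4.5-.39)
c,sn=np.cos(1.402-np.pi/2),np.sin(1.402-np.pi/2)
def loc(p): # bay frame axes, rel to bay centre
    v=p[:2]-np.array([549.7,-10.]); return np.round([v@[c,sn],v@[-sn,c]],1)
for n,p,z in [('wallL',(265,507),16),('wallR',(370,460),16),('wallTL',(148,312),16),('footL',(270,467),29.7),('footR',(353,437),29.7),('topL',(262,425),75.7),('topR',(357,395),75.7)]:
    print(n,loc(plane(s,q(*p),z)))
```

```text
wallL [-37.3 -90. ]
wallR [ 35.6 -88.5]
wallTL [-37.9  81.8]
footL [-25.4 -73.6]
footR [ 29.8 -76.9]
topL [-29.2 -73.7]
topR [ 30.9 -79.9]
```

Run:
```python
from h import *
f=load('s5')['frame'][:,:,::-1]
cv2.imwrite('pics/s5d.png',cv2.resize(f[180:235,275:340],None,fx=11,fy=11,interpolation=cv2.INTER_CUBIC))
f=shot('top','t5')['frame'][:,:,::-1]
cv2.imwrite('pics/t5c.png',cv2.resize(f[170:250,250:350],None,fx=7,fy=7,interpolation=cv2.INTER_CUBIC))
```

```text
(no output)
```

View pics/s5d.png

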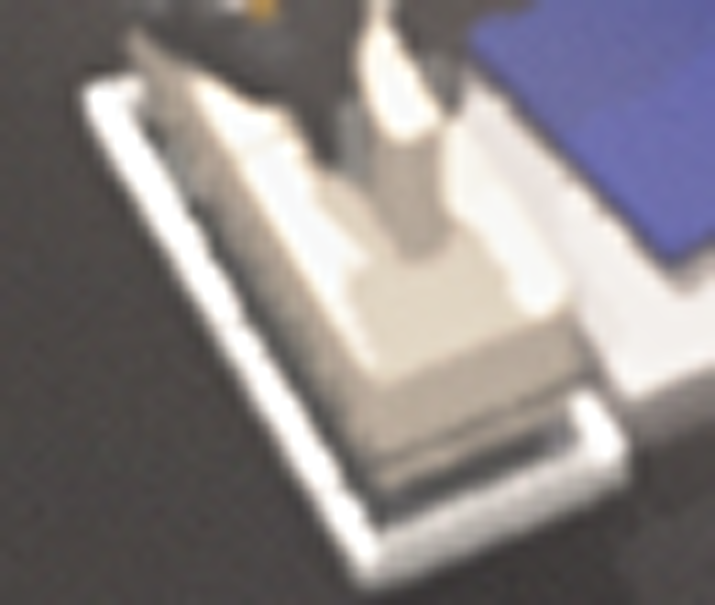

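View pics/t5c.png

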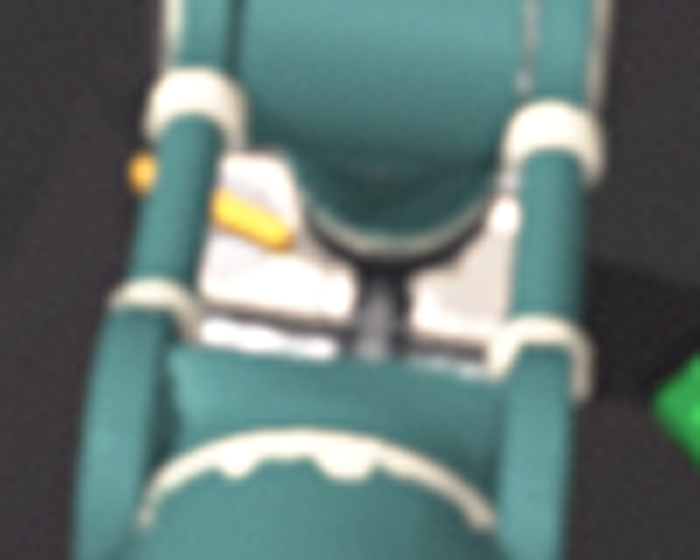

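Run:
```python
from h import *
s=load('s5')
q=lambda x,y:(275+x/11-.45,180+y/11-.45)
c,sn=np.cos(1.402-np.pi/2),np.sin(1.402-np.pi/2)
C0=np.array([549.7,-10.])
def loc(p):
    v=p[:2]-C0; return np.round([v@[c,sn],v@[-sn,c]],1)
for n,p,z in [('inL',(380,527),16),('inR',(572,400),16),('outL',(354,565),16),('outTL',(85,95),16),('outR',(632,440),16),('footL',(377,490),29.7),('footR',(590,380),29.7),('topL',(375,390),75.7),('topR',(568,305),75.7)]:
    print(n,loc(plane(s,q(*p),z)))
def pr(x,y,z):
    w=C0+np.array([c,sn])*x+np.array([-sn,c])*y
    u=proj(s,[*w,z]); return (np.round((u[0]-275+.45)*11),np.round((u[1]-180+.45)*11))
print('pred in',pr(-31,-78,16),pr(31,-78,16),'out',pr(-37,-84,16),pr(37,-84,16),pr(-37,84,16),'floor',pr(-37,-84,0))
print('pred timer',pr(-28,-75,29.7),pr(28,-75,29.7),pr(-28,-75,75.7),pr(28,-75,75.7))
```

```text
inL [-28.8 -76.4]
inR [ 31.9 -63.8]
outL [-39.6 -83.7]
outTL [-37.3  84.7]
outR [ 39.6 -81.8]
footL [-28.3 -74.7]
footR [ 34.2 -69.1]
topL [-28.7 -77.5]
topR [ 24.5 -76.1]
pred in (np.float64(375.0), np.float64(535.0)) (np.float64(595.0), np.float64(442.0)) out (np.float64(364.0), np.float64(562.0)) (np.float64(627.0), np.float64(450.0)) (np.float64(87.0), np.float64(96.0)) floor (np.float64(366.0), np.float64(598.0))
pred timer (np.float64(379.0), np.float64(490.0)) (np.float64(579.0), np.float64(406.0)) (np.float64(373.0), np.float64(382.0)) (np.float64(579.0), np.float64(296.0))
```

The side view agrees with the predicted corners: bay near-left is expected at (364,562) and timer foot at (379,490), both within a pixel or two of where they are seen. I'll lower it slowly.

Request:
play_rows --pt "0 0 4 0" --pt "0 0 5 0" --pt "0 0 5 0" --pt "0 0 4 0" --pt "0 0 3 0" --pt "0 0 2 0" --pt "0 0 0 0" --pt "0 0 0 0"

```text
t: 7.7
position: [545.2, -34.4, 86.5]
eef_rot: [-3.13, 0.265, -0.0]
force: [-0.6, 0.8, -5.1]
grip_width: 13.1
```

Run:
```python
from h import *
stat()
```

```text
t 7.7 p [545.2 -34.4  86.5] yaw -0.169 z [ 0. -0. -1.] q [-0.109  0.18   2.029  0.     0.933  0.06 ] F [-0.6  0.8 -5.1] M [-0.02  0.03  0.01] w 13.1
```

Underside is about 6 mm up, inside the walls with no contact force. I'll lower the last couple of millimetres.

Request:
play_rows --pt "0 0 1 0" --pt "0 0 1 0" --pt "0 0 0.5 0" --pt "0 0 0 0" --pt "0 0 0 0"

```text
t: 8.2
position: [545.7, -34.7, 84.9]
eef_rot: [3.13, -0.265, 0.002]
force: [-1.3, -2.1, 1.9]
grip_width: 13.6
```

Run:
```python
from h import *
stat()
```

```text
t 8.2 p [545.7 -34.7  84.9] yaw -0.169 z [ 0.001 -0.    -1.   ] q [-0.109  0.182  2.029 -0.     0.928  0.06 ] F [-1.3 -2.1  1.9] M [0.1  0.29 0.1 ] w 13.6
```

Force went from −5 to +2 N, so it rests on the floor. I release and rise.

Request:
play_rows --pt "0 0 0 0" --pt "0 0 0 0" --pt "0 0 0 0" --pt "0 0 0 0" --grip 0.6

```text
t: 8.6
position: [545.3, -34.3, 84.0]
eef_rot: [-3.13, 0.265, -0.0]
force: [-0.6, 0.4, 0.1]
grip_width: 51.5
```

Request:
play_rows --pt "0 0 -20 0" --pt "0 0 -40 0" --pt "0 0 -40 0" --pt "0 0 -20 0" --pt "0 0 0 0" --pt "0 0 0 0" --pt "0 0 0 0"

```text
t: 9.3
position: [543.8, -34.2, 202.0]
eef_rot: [-3.13, 0.265, 0.005]
force: [0.6, -0.3, 0.3]
grip_width: 51.2
```

Run:
```python
from h import *
stat()
d=shot('wrist','w6');f=d['frame'][:,:,::-1]
cv2.imwrite('pics/w6c.png',cv2.resize(f[50:260,250:400],None,fx=2.8,fy=2.8,interpolation=cv2.INTER_CUBIC))
```

```text
t 9.3 p [543.8 -34.2 202. ] yaw -0.169 z [-0.003  0.    -1.   ] q [-0.109  0.055  1.932  0.     1.158  0.06 ] F [ 0.6 -0.3  0.3] M [ 0.06 -0.02  0.01] w 51.2
```

View pics/w6c.png

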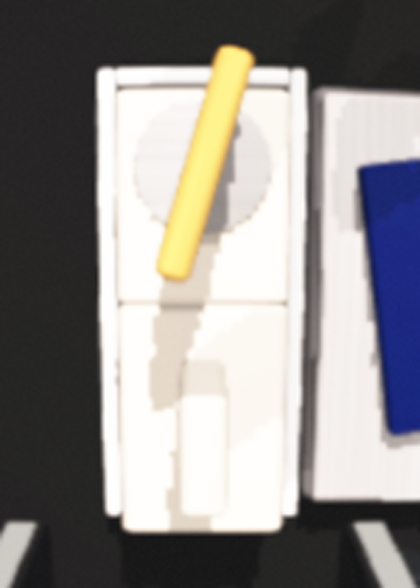

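The timer sits inside the walls on all sides. Next I measure the key.

Run:
```python
from h import *
d=load('w6')
a=lambda x,y:(250+x/2.8-.32,50+y/2.8-.32)
k=np.array([wplane(d,a(*p),102)[:2] for p in [(237,52),(173,272)]]);print('key',k,k.mean(0),np.linalg.norm(k[0]-k[1]),'yaw',np.arctan2(*(k[0]-k[1])[::-1]))
T=np.array([wplane(d,a(*p),50)[:2] for p in [(116,86),(290,88),(280,530),(123,530)]]);print(np.round(T,1),T.mean(0))
y=(T[0]+T[1]-T[2]-T[3])/2;print(np.linalg.norm(y),np.arctan2(y[1],y[0]))
u=np.array([np.cos(1.402),np.sin(1.402)])
print('key pred from body',T.mean(0)+50*u)
f=np.array([wplane(d,a(*p),102)[:2] for p in [(181,397),(228,397),(226,515),(181,515)]]);print('fin',f.mean(0),'key pred',f.mean(0)+80*u)
```

```text
key [[571.87479499  64.97881985]
 [545.93888805  11.04962058]] [558.90684152  38.01422022] 59.841706216212394 yaw 1.1225247327490862
[[536.1  67.6]
 [590.   57.8]
 [564.6 -88.8]
 [510.6 -79.6]] [550.32251111 -10.73938992]
149.08874433441574 1.3991571007820938
key pred from body [558.72230635  38.54999473]
fin [545.43036369 -40.40382282] key pred [558.87003608  38.45919263]
```

Run:
```python
from h import *
rows([558.8,38.3,150],-0.448,4)
```

```text
4 [[0.7, -18.5, 12.9, 0.0698], [-0.6, -18.5, 12.9, 0.0698], [-1.9, -18.4, 12.9, 0.0698], [-3.2, -18.2, 12.9, 0.0698]]
```

Request:
play_rows --pt "0.7 -18.5 13 0.07" --pt "-0.6 -18.5 13 0.07" --pt "-1.9 -18.4 13 0.07" --pt "-3.2 -18.2 13 0.07" --pt "0 0 0 0" --pt "0 0 0 0" --pt "0 0 0 0"

```text
t: 10.05
position: [560.1, 37.5, 151.8]
eef_rot: [3.063, -0.698, -0.001]
force: [0.2, 0.2, 0.5]
grip_width: 51.4
```

Run:
```python
from h import *
stat()
rows([558.8,38.3,84],-0.448,4)
d=shot('wrist','w7')
```

```text
t 10.05 p [560.1  37.5 151.8] yaw -0.4483 z [-0. -0. -1.] q [ 0.023  0.131  1.948 -0.     1.063  0.471] F [0.2 0.2 0.5] M [-0.01 -0.06 -0.04] w 51.4
4 [[-0.4, -0.0, 17.0, -0.0001], [-0.4, -0.0, 17.0, -0.0001], [-0.4, -0.0, 17.0, -0.0001], [-0.4, -0.0, 17.0, -0.0001]]
```

View pics/w7.png

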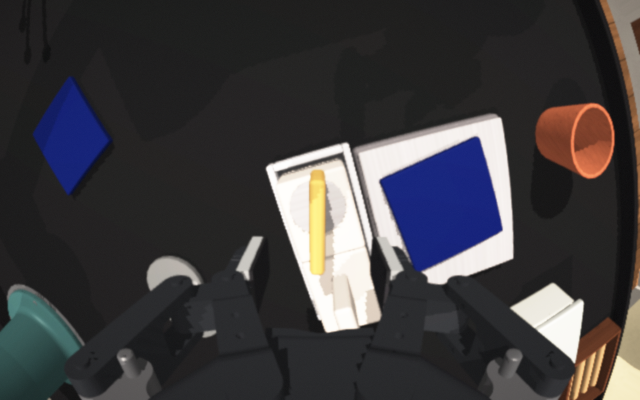

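The wing at column 317 is centred between the jaws and parallel to the pads. Next I go down and grip.

Request:
play_rows --pt "-0.4 0 17 0" --pt "-0.4 0 20 0" --pt "-0.4 0 18 0" --pt "0 0 12 0" --pt "0 0 0 0" --pt "0 0 0 0" --pt "0 0 0 0"

```text
t: 10.8
position: [560.3, 38.4, 86.3]
eef_rot: [-3.062, 0.699, -0.003]
force: [-0.2, 0.5, -0.1]
grip_width: 50.9
```

Request:
play_rows --pt "0 0 0 0" --pt "0 0 0 0" --pt "0 0 0 0" --pt "0 0 0 0" --pt "0 0 0 0" --pt "0 0 0 0" --grip 0

```text
t: 11.4
position: [559.4, 38.7, 85.6]
eef_rot: [-3.062, 0.699, -0.001]
force: [-1.4, 0.1, 5.6]
grip_width: 9.1
```

Run:
```python
from h import *
stat()
```

```text
t 11.4 p [559.4  38.7  85.6] yaw -0.4491 z [ 0.  0. -1.] q [0.024 0.206 1.999 0.    0.936 0.473] F [-1.4  0.1  5.6] M [ 0.07  0.26 -0.12] w 9.1
```

Request:
play_rows --pt "0 0 0 0.1" --pt "0 0 0 0.14" --pt "0 0 0 0.14" --pt "0 0 0 0.14" --pt "0 0 0 0.14" --pt "0 0 0 0.14" --pt "0 0 0 0.14" --pt "0 0 0 0.14" --pt "0 0 0 0.14" --pt "0 0 0 0.14" --pt "0 0 0 0.1" --pt "0 0 0 0"

```text
t: 12.6
position: [560.2, 37.4, 85.6]
eef_rot: [-1.814, 2.564, -0.004]
force: [-0.1, -2.8, 4.1]
grip_width: 9.3
```

Run:
```python
from h import *
stat(); shot('wrist','w8')
```

```text
t 12.6 p [560.2  37.4  85.6] yaw -1.9102 z [ 0.002 -0.002 -1.   ] q [ 0.023  0.207  1.998 -0.002  0.935  1.935] F [-0.1 -2.8  4.1] M [-0.58  0.06 -0.02] w 9.3
```

View pics/w8.png

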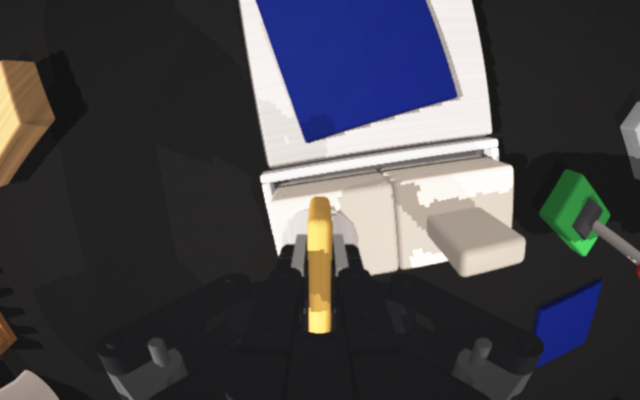

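The key was wound by 1.46 rad and the timer stayed put in the bay. Next I release, rise and turn back half a turn to regrip.

Request:
play_rows --pt "0 0 0 0" --pt "0 0 0 0" --pt "0 0 0 0" --pt "0 0 -20 0" --pt "0 0 -25 -0.05" --pt "0 0 -10 -0.1" --pt "0 0 0 -0.149" --pt "0 0 0 -0.149" --pt "0 0 0 -0.149" --pt "0 0 0 -0.149" --pt "0 0 0 -0.149" --pt "0 0 0 -0.149" --grip 0.6

```text
t: 13.85
position: [558.8, 38.9, 139.5]
eef_rot: [2.857, -1.307, -0.001]
force: [0.2, -0.5, 0.3]
grip_width: 51.1
```

Request:
play_rows --pt "0 0 0 -0.149" --pt "0 0 0 -0.149" --pt "0 0 0 -0.149" --pt "0 0 0 -0.149" --pt "0 0 0 -0.149" --pt "0 0 0 -0.149" --pt "0 0 0 -0.149" --pt "0 0 0 -0.149" --pt "0 0 0 -0.149" --pt "0 0 0 -0.149" --pt "0 0 0 -0.149" --pt "0 0 0 -0.149"

```text
t: 15.05
position: [558.7, 38.9, 139.5]
eef_rot: [-2.808, -1.408, 0.001]
force: [-0.2, 1.0, -0.6]
grip_width: 51.0
```

Request:
play_rows --pt "0 0 0 -0.149" --pt "0 0 0 -0.149" --pt "0 0 0 0" --pt "0 0 0 0"

```text
t: 15.45
position: [558.9, 38.8, 139.7]
eef_rot: [-2.577, -1.797, 0.001]
force: [0.5, -0.4, -0.0]
grip_width: 51.0
```

Run:
```python
from h import *
stat(); shot('wrist','w9')
```

```text
t 15.45 p [558.9  38.8 139.7] yaw 1.2178 z [-0.001  0.    -1.   ] q [ 0.025  0.142  1.96   0.     1.04  -1.193] F [ 0.5 -0.4 -0. ] M [-0.03 -0.05  0.01] w 51.0
```

View pics/w9.png

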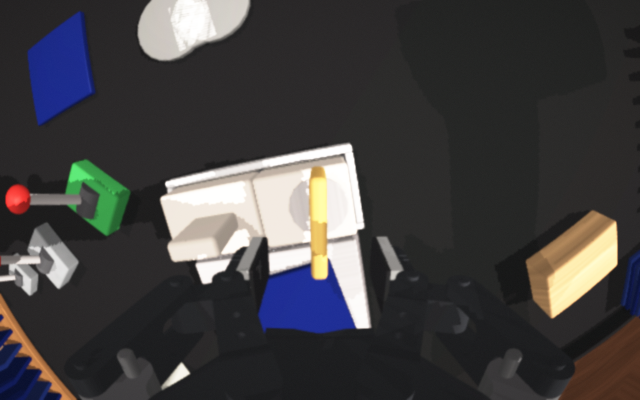

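The wing at column 319 is aligned with the jaws again. I go down, grip and wind.

Request:
play_rows --pt "0 0 17 0" --pt "0 0 20 0" --pt "0 0 12 0" --pt "0 0 5 0" --pt "0 0 0 0" --pt "0 0 0 0"

```text
t: 16.1
position: [559.7, 38.6, 86.6]
eef_rot: [2.574, 1.8, 0.001]
force: [-0.1, -1.1, 0.1]
grip_width: 51.6
```

Request:
play_rows --pt "0 0 0 0" --pt "0 0 0 0" --pt "0 0 0 0" --pt "0 0 0 0" --pt "0 0 0 0" --pt "0 0 0 0" --grip 0

```text
t: 16.7
position: [559.7, 38.4, 86.8]
eef_rot: [2.573, 1.801, 0.001]
force: [-1.0, -0.5, 5.6]
grip_width: 9.2
```

Request:
play_rows --pt "0 0 0 0.1" --pt "0 0 0 0.14" --pt "0 0 0 0.14" --pt "0 0 0 0.14" --pt "0 0 0 0.14" --pt "0 0 0 0.14" --pt "0 0 0 0.14" --pt "0 0 0 0.14" --pt "0 0 0 0.14" --pt "0 0 0 0.14" --pt "0 0 0 0.14" --pt "0 0 0 0.14"

```text
t: 17.9
position: [558.0, 37.4, 86.8]
eef_rot: [3.069, -0.66, -0.004]
force: [-7.5, -4.8, 11.0]
grip_width: 9.2
```

Run:
```python
from h import *
stat(); print(telemetry.get_state()['joint_torque'])
```

```text
t 17.9 p [558.   37.4  86.8] yaw -0.4237 z [-0.003 -0.002 -1.   ] q [ 0.024  0.204  1.999 -0.002  0.941  0.449] F [-7.5 -4.8 11. ] M [-0.73  1.08  0.25] w 9.2
[  2.13969402 -37.32210517 -30.35671949   1.35051772  -2.24849828
  -1.20117165]
```

Request:
play_rows --pt "0 0 0 0.08" --pt "0 0 0 0.08" --pt "0 0 0 0"

```text
t: 18.2
position: [557.8, 37.6, 86.8]
eef_rot: [3.008, -0.898, -0.004]
force: [-6.6, -5.6, 12.5]
grip_width: 9.2
```

Run:
```python
from h import *
stat(); print(telemetry.get_state()['joint_torque'])
```

```text
t 18.2 p [557.8  37.6  86.8] yaw -0.5803 z [-0.003 -0.002 -1.   ] q [ 0.024  0.204  1.999 -0.002  0.942  0.605] F [-6.6 -5.6 12.5] M [-0.71  1.14 -0.01] w 9.2
[  2.44038463 -37.18168259 -30.47078133   1.16721019  -2.37684332
   0.38673741]
```

Request:
play_rows --pt "0 0 0 0.08" --pt "0 0 0 0.08" --pt "0 0 0 0.08" --pt "0 0 0 0"

```text
t: 18.6
position: [557.5, 37.9, 86.8]
eef_rot: [2.879, -1.252, -0.005]
force: [-8.3, -3.1, 12.6]
grip_width: 9.7
```

Run:
```python
from h import *
stat(); print(telemetry.get_state()['joint_torque'][5])
```

```text
t 18.6 p [557.5  37.9  86.8] yaw -0.8204 z [-0.004 -0.001 -1.   ] q [ 2.400e-02  2.040e-01  1.999e+00 -1.000e-03  9.430e-01  8.450e-01] F [-8.3 -3.1 12.6] M [-0.49  1.32 -0.07] w 9.7
0.39106059819459915
```

Request:
play_rows --pt "0 0 0 0.06" --pt "0 0 0 0.06" --pt "0 0 0 0.06" --pt "0 0 0 0"

```text
t: 19.0
position: [557.4, 38.3, 86.8]
eef_rot: [2.755, -1.505, -0.005]
force: [-8.2, -1.5, 12.4]
grip_width: 9.2
```

Run:
```python
from h import *
stat(); print(telemetry.get_state()['joint_torque'][5])
```

```text
t 19.0 p [557.4  38.3  86.8] yaw -1.0001 z [-0.004 -0.001 -1.   ] q [ 2.400e-02  2.040e-01  1.999e+00 -1.000e-03  9.430e-01  1.025e+00] F [-8.2 -1.5 12.4] M [-0.31  1.37 -0.05] w 9.2
0.27995316311717033
```

Request:
play_rows --pt "0 0 0 0.05" --pt "0 0 0 0.05" --pt "0 0 0 0.05" --pt "0 0 0 0"

```text
t: 19.4
position: [557.3, 38.6, 86.9]
eef_rot: [2.634, -1.707, -0.006]
force: [-7.9, -1.4, 12.7]
grip_width: 9.1
```

Run:
```python
from h import *
stat(); print(telemetry.get_state()['joint_torque'][5]); shot('wrist','w10')
```

```text
t 19.4 p [557.3  38.6  86.9] yaw -1.1499 z [-0.004 -0.    -1.   ] q [ 0.025  0.204  1.999 -0.     0.943  1.174] F [-7.9 -1.4 12.7] M [-0.24  1.46 -0.07] w 9.1
0.24086583405733109
```

View pics/w10.png

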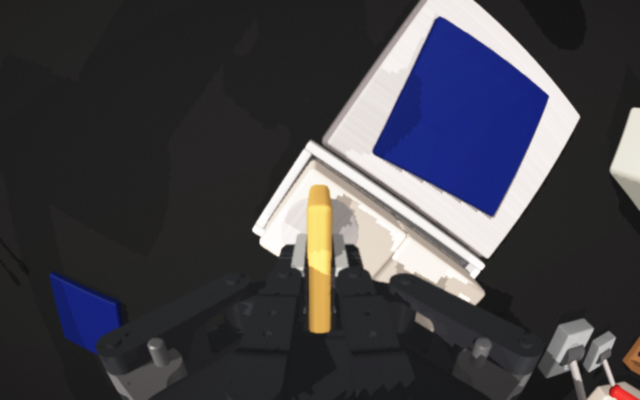

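Request:
play_rows --pt "0 0 0 0.05" --pt "0 0 0 0.05" --pt "0 0 0 0.05" --pt "0 0 0 0"

```text
t: 19.85
position: [558.2, 38.5, 86.8]
eef_rot: [2.502, -1.897, -0.002]
force: [-5.1, -0.7, 10.4]
grip_width: 9.2
```

Run:
```python
from h import *
stat(); print(telemetry.get_state()['joint_torque'][5])
```

```text
t 19.85 p [558.2  38.5  86.8] yaw -1.2975 z [-0.002 -0.001 -1.   ] q [ 2.500e-02  2.040e-01  1.999e+00 -1.000e-03  9.410e-01  1.323e+00] F [-5.1 -0.7 10.4] M [-0.14  0.91  0.82] w 9.2
1.131971888244152
```

The moment jumped from about 0.1 to 0.8 Nm, so it is against the stop. I confirm with one small further turn.

Request:
play_rows --pt "0 0 0 0.04" --pt "0 0 0 0" --pt "0 0 0 0"

```text
t: 20.15
position: [558.2, 38.5, 86.9]
eef_rot: [2.466, -1.942, -0.001]
force: [-5.3, -1.3, 11.0]
grip_width: 9.3
```

Run:
```python
from h import *
stat(); print(telemetry.get_state()['joint_torque'][5]); shot('wrist','w11')
```

```text
t 20.15 p [558.2  38.5  86.9] yaw -1.3342 z [-0.002 -0.001 -1.   ] q [ 0.025  0.204  1.999 -0.002  0.941  1.36 ] F [-5.3 -1.3 11. ] M [-0.08  1.02  1.58] w 9.3
1.5545906871557236
```

View pics/w11.png

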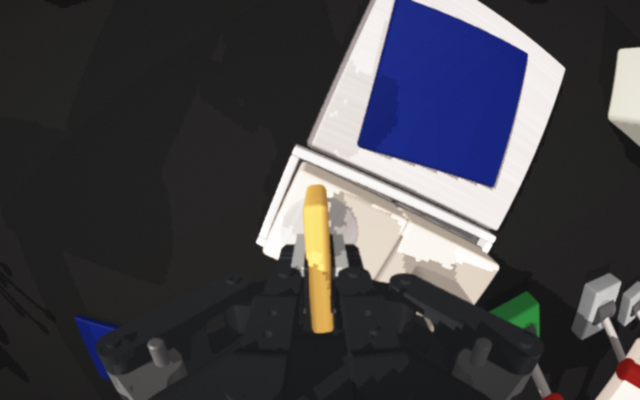

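It is firm at the stop: 1.6 Nm, with the wing starting to slip in the pads. I release, rise and look.

Request:
play_rows --pt "0 0 0 0" --pt "0 0 0 0" --pt "0 0 0 0" --pt "0 0 0 0" --pt "0 0 -20 0" --pt "0 0 -40 0" --pt "0 0 -40 0" --pt "0 0 -15 0" --pt "0 0 0 0" --pt "0 0 0 0" --grip 0.6

```text
t: 21.2
position: [558.5, 38.5, 199.8]
eef_rot: [2.463, -1.949, -0.002]
force: [-0.2, 0.1, -0.4]
grip_width: 51.0
```

Run:
```python
from h import *
stat(); shot('wrist','w12')
f=shot('side','s12')['frame'][:,:,::-1]
cv2.imwrite('pics/s12c.png',cv2.resize(f[120:290,250:420],None,fx=3.5,fy=3.5,interpolation=cv2.INTER_CUBIC))
```

```text
t 21.2 p [558.5  38.5 199.8] yaw -1.3391 z [-0.001 -0.    -1.   ] q [0.024 0.084 1.905 0.    1.153 1.363] F [-0.2  0.1 -0.4] M [-0.01  0.02 -0.01] w 51.0
```

View pics/w12.png

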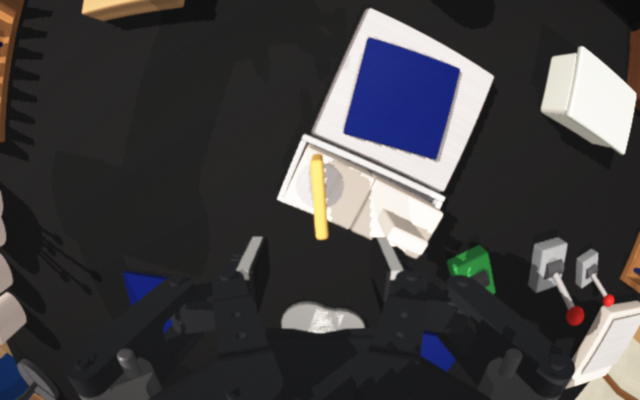

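View pics/s12c.png

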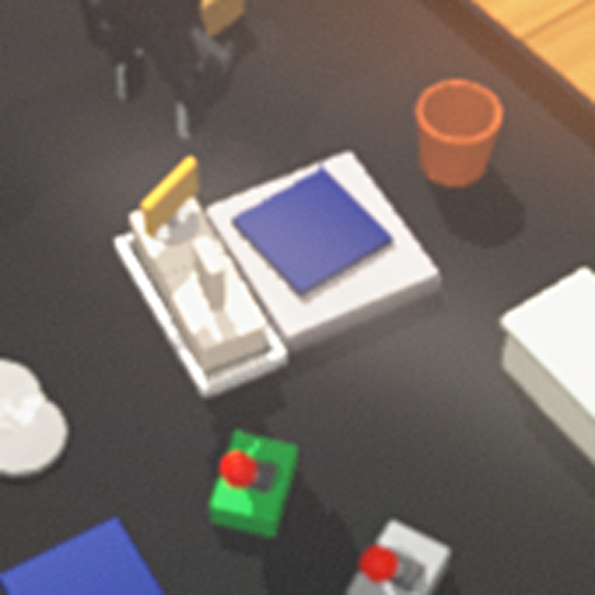

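The timer is flat in the bay and the key free. The larger grey switch still leans off, in the wrist view at (553,265) with its ball at (575,315). Now I locate it.

Run:
```python
from h import *
for n in ['top0','side0','s12']:
    d=load(n);hsv=cv2.cvtColor(d['frame'],cv2.COLOR_RGB2HSV)
    m=cv2.inRange(hsv,(0,150,110),(8,255,255))|cv2.inRange(hsv,(172,150,110),(180,255,255))
    k,_,st,c=cv2.connectedComponentsWithStats(m)
    for i in range(1,k):
        if st[i,4]>15: print(n,c[i].round(1),st[i,4],plane(d,c[i],92).round(1))
f=load('s12')['frame'][:,:,::-1]
cv2.imwrite('pics/s12s.png',cv2.resize(f[260:310,340:390],None,fx=11,fy=11,interpolation=cv2.INTER_CUBIC))
```

```text
top0 [297.5 113.4] 129 [811.4  -9.9  92. ]
top0 [302.9 122.8] 72 [782.9 -25.   92. ]
top0 [304.2 111.8] 18 [816.2 -29.   92. ]
top0 [449.6 221.2] 54 [ 494.7 -424.2   92. ]
top0 [412.2 226.4] 79 [ 481.7 -320.6   92. ]
top0 [369.8 238.8] 73 [ 449.3 -203.3   92. ]
side0 [317.6 253.8] 74 [ 450.5 -200.7   92. ]
side0 [357.4 280.2] 85 [ 482.9 -316.9   92. ]
side0 [392.9 315.5] 50 [ 490.2 -435.    92. ]
s12 [317.6 253.7] 75 [ 450.6 -200.5   92. ]
s12 [357.6 280.6] 79 [ 482.5 -317.8   92. ]
s12 [392.8 315.5] 49 [ 490.2 -434.8   92. ]
```

View pics/s12s.png

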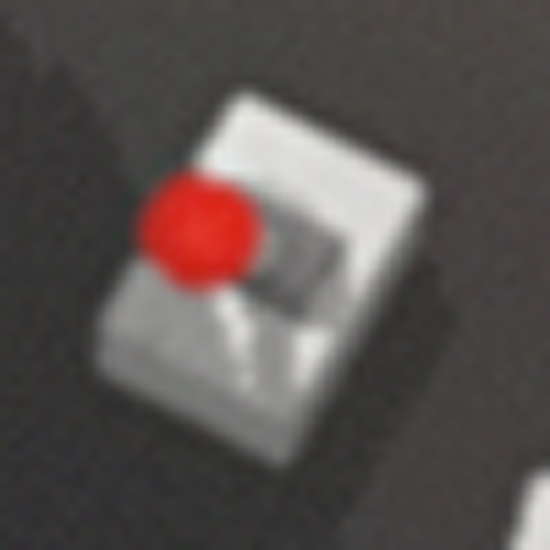

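Run:
```python
from h import *
s=load('s12');q=lambda x,y:(340+x/11-.45,260+y/11-.45)
C=np.array([plane(s,q(*p),25)[:2] for p in [(245,92),(428,190),(288,425),(98,335)]]);print(np.round(C,1),C.mean(0))
x=(C[0]+C[1]-C[2]-C[3])/2;y=(C[0]+C[3]-C[1]-C[2])/2
print(np.linalg.norm(x),np.arctan2(x[1],x[0]),np.linalg.norm(y),np.arctan2(y[1],y[0])-np.pi/2)
```

```text
[[ 539.8 -269.8]
 [ 557.1 -315.2]
 [ 493.2 -341.5]
 [ 473.1 -298.3]] [ 515.77650373 -306.17637555]
70.83322041128548 0.3977774132869256 48.052716753750644 0.4000228865415745
```

Run:
```python
from h import *
rows([434,-337.5,170],-1.186,11)
```

```text
11 [[30.7, 18.8, 2.6, -0.0139], [30.4, 19.2, 2.6, -0.0139], [30.2, 19.6, 2.6, -0.0139], [29.9, 20.0, 2.6, -0.0139], [29.6, 20.5, 2.6, -0.0139], [29.3, 20.9, 2.6, -0.0139], [29.0, 21.3, 2.6, -0.0139], [28.7, 21.7, 2.6, -0.0139], [28.4, 22.1, 2.6, -0.0139], [28.1, 22.5, 2.6, -0.0139], [27.8, 22.9, 2.6, -0.0139]]
```

Request:
play_rows --pt "30.7 18.8 2.6 -0.014" --pt "30.4 19.2 2.6 -0.014" --pt "30.2 19.6 2.6 -0.014" --pt "29.9 20 2.6 -0.014" --pt "29.6 20.5 2.6 -0.014" --pt "29.3 20.9 2.6 -0.014" --pt "29 21.3 2.6 -0.014" --pt "28.7 21.7 2.6 -0.014" --pt "28.4 22.1 2.6 -0.014" --pt "28.1 22.5 2.6 -0.014" --pt "27.8 22.9 2.6 -0.014" --pt "0 0 0 0" --grip 0

```text
t: 22.5
position: [433.2, -340.1, 169.7]
eef_rot: [2.602, -1.759, -0.006]
force: [0.3, 0.2, -0.1]
grip_width: -0.2
```

Request:
play_rows --pt "0 0 0 0" --pt "0 0 0 0" --pt "0 0 0 0"

```text
t: 22.8
position: [435.8, -336.3, 171.7]
eef_rot: [-2.607, 1.752, 0.002]
force: [-0.2, -0.2, 0.1]
grip_width: 0.4
```

Run:
```python
from h import *
stat(); rows([434,-337.5,94],-1.186,4); shot('wrist','w13')
```

```text
t 22.8 p [ 435.8 -336.3  171.7] yaw -1.1837 z [-0.001  0.001 -1.   ] q [-0.703  0.092  1.952  0.     1.099  0.481] F [-0.2 -0.2  0.1] M [ 0.    0.04 -0.03] w 0.4
4 [[0.1, 0.5, 19.4, 0.0006], [0.1, 0.5, 19.4, 0.0006], [0.1, 0.5, 19.4, 0.0006], [0.1, 0.5, 19.4, 0.0006]]
```

View pics/w13.png

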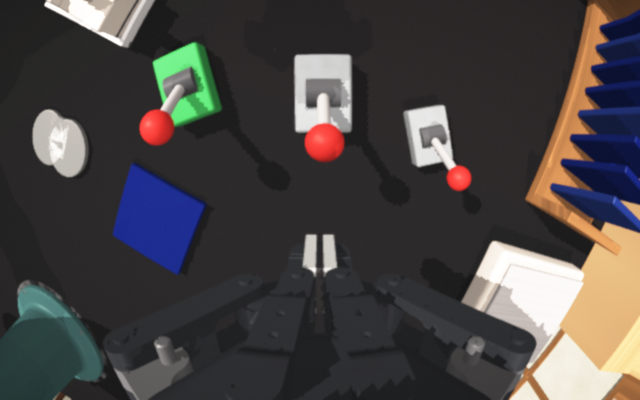

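The red ball at (324,142) lies straight ahead of the closed fingers at column 319. I lower and push.

Request:
play_rows --pt "0.3 0.5 19 0" --pt "0.3 0.5 19 0" --pt "0.4 0.5 19 0" --pt "0.4 0.5 19 0" --pt "0 0 0 0" --pt "0 0 0 0" --pt "0 0 0 0"

```text
t: 23.55
position: [435.3, -339.9, 97.7]
eef_rot: [2.606, -1.753, 0.003]
force: [0.2, 0.1, -0.5]
grip_width: -0.2
```

Request:
play_rows --pt "0 -8 0 0" --pt "0 -8 0 0" --pt "0 -8 0 0" --pt "0 -8 0 0" --pt "0 -8 0 0" --pt "0 -8 0 0" --pt "0 -8 0 0" --pt "0 -8 0 0" --pt "0 -8 0 0" --pt "0 -8 0 0" --pt "0 0 0 0"

```text
t: 24.65
position: [509.6, -309.1, 96.4]
eef_rot: [-2.606, 1.753, -0.001]
force: [0.5, -0.4, 0.3]
grip_width: -0.1
```

Run:
```python
from h import *
stat(); _,p,_,_=yawpos(); print('along',(p[:2]-[515.8,-304.5])@[.927,.375]); shot('wrist','w14')
```

```text
t 24.65 p [ 509.6 -309.1   96.4] yaw -1.1842 z [ 0.001  0.    -1.   ] q [-5.870e-01  2.540e-01  1.916e+00  1.000e-03  9.710e-01  5.970e-01] F [ 0.5 -0.4  0.3] M [-0.08 -0.01 -0.02] w -0.1
along -7.439060636979305
```

View pics/w14.png

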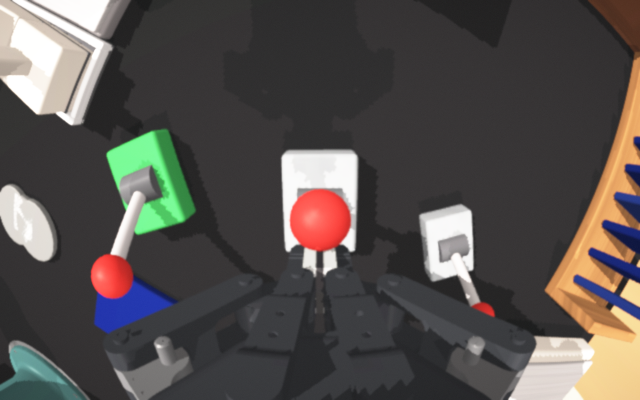

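The ball at (320,218) is being pushed past upright. I continue slowly to the stop.

Request:
play_rows --pt "0 -6 0 0" --pt "0 -6 0 0" --pt "0 -5 0 0" --pt "0 -3 0 0" --pt "0 0 0 0" --pt "0 0 0 0"

```text
t: 25.3
position: [527.3, -302.0, 96.5]
eef_rot: [-2.606, 1.754, -0.001]
force: [-0.3, -0.3, -0.2]
grip_width: 0.1
```

Run:
```python
from h import *
stat(); _,p,_,_=yawpos(); print('along',(p[:2]-[515.8,-304.5])@[.927,.375])
```

```text
t 25.3 p [ 527.3 -302.    96.5] yaw -1.1849 z [ 0.001 -0.    -1.   ] q [-0.561  0.273  1.89   0.     0.977  0.624] F [-0.3 -0.3 -0.2] M [-0.01  0.03  0.03] w 0.1
along 11.603607617361629
```

Request:
play_rows --pt "0 -2 0 0" --pt "0 -2 0 0" --pt "0 0 0 0"

```text
t: 25.6
position: [529.9, -300.8, 96.3]
eef_rot: [2.605, -1.753, -0.002]
force: [-4.2, -2.0, -0.3]
grip_width: 0.5
```

Run:
```python
from h import *
stat(); _,p,_,_=yawpos(); print('along',(p[:2]-[515.8,-304.5])@[.927,.375]); shot('side','s15')
f=load('s15')['frame'][:,:,::-1]
cv2.imwrite('pics/s15c.png',cv2.resize(f[230:320,310:410],None,fx=7,fy=7,interpolation=cv2.INTER_CUBIC))
```

```text
t 25.6 p [ 529.9 -300.8   96.3] yaw -1.1846 z [-0.002 -0.    -1.   ] q [-0.556  0.278  1.886 -0.002  0.98   0.629] F [-4.2 -2.  -0.3] M [-0.3   0.7   0.05] w 0.5
along 14.442002342970044
```

View pics/s15c.png

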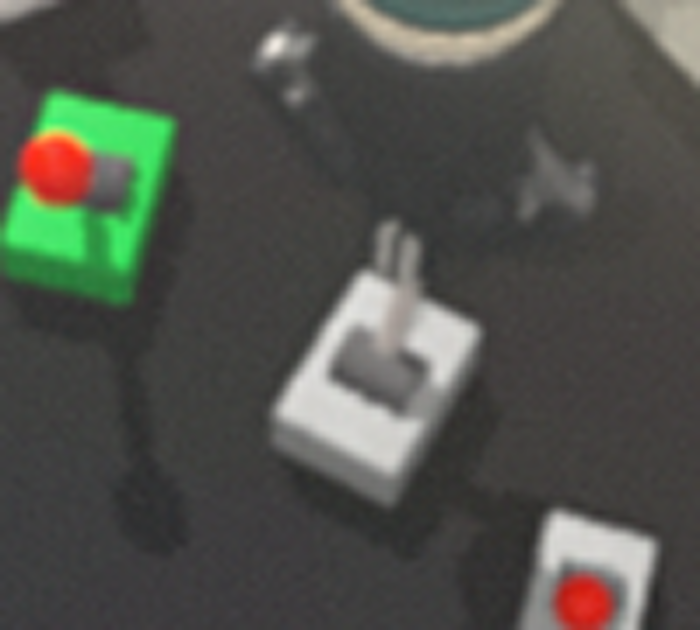

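Force rises to 4.7 N at 14.4 mm, exactly the predicted end. I nudge a little more, then back off and check.

Request:
play_rows --pt "0 -1.5 0 0" --pt "0 0 0 0"

```text
t: 25.85
position: [530.1, -300.7, 96.2]
eef_rot: [2.604, -1.752, -0.005]
force: [-8.2, -3.8, 2.8]
grip_width: 0.2
```

Request:
play_rows --pt "0 10 0 0" --pt "0 25 0 0" --pt "0 30 -10 0" --pt "0 20 -30 0" --pt "0 0 -40 0" --pt "0 0 -40 0" --pt "0 0 -20 0" --pt "0 0 0 0" --pt "0 0 0 0"

```text
t: 26.75
position: [453.6, -331.8, 236.6]
eef_rot: [-2.606, 1.754, -0.003]
force: [-0.2, 0.1, -0.1]
grip_width: 0.1
```

Run:
```python
from h import *
stat(); shot('wrist','w16'); s=shot('side','s16'); d=shot('top','t16')
for n,d in [('s16',s),('t16',d)]:
    hsv=cv2.cvtColor(d['frame'],cv2.COLOR_RGB2HSV)
    m=cv2.inRange(hsv,(0,150,110),(8,255,255))|cv2.inRange(hsv,(172,150,110),(180,255,255))
    k,_,st,c=cv2.connectedComponentsWithStats(m)
    for i in range(1,k):
        if st[i,4]>15: p=plane(d,c[i],92); print(n,c[i].round(1),p.round(1),'along',((p[:2]-[515.8,-304.5])@[.927,.375]).round(1))
```

```text
t 26.75 p [ 453.6 -331.8  236.6] yaw -1.1851 z [ 0.002 -0.    -1.   ] q [-6.760e-01  5.800e-02  1.863e+00  1.000e-03  1.219e+00  5.080e-01] F [-0.2  0.1 -0.1] M [-0.01  0.02 -0.  ] w 0.1
s16 [317.6 253.8] [ 450.5 -200.7   92. ] along -21.6
s16 [392.9 315.5] [ 490.2 -435.    92. ] along -72.7
t16 [302.1 113.9] [809.6 -23.   92. ] along 378.0
t16 [291.3 110.2] [821.3   7.8  92. ] along 400.4
t16 [305.1 124.9] [776.5 -31.3  92. ] along 344.1
t16 [291.8 124.2] [778.9   6.7  92. ] along 360.6
t16 [399.3 200.3] [ 554.7 -289.1   92. ] along 41.8
t16 [369.8 238.7] [ 449.4 -203.4   92. ] along -23.6
```

View pics/s16.png

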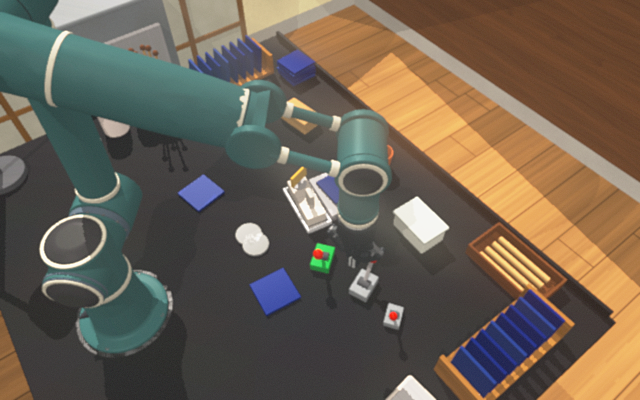

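View pics/w16.png

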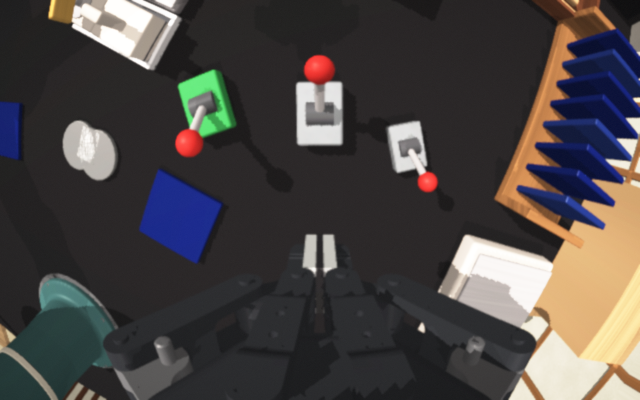

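View pics/t16.png

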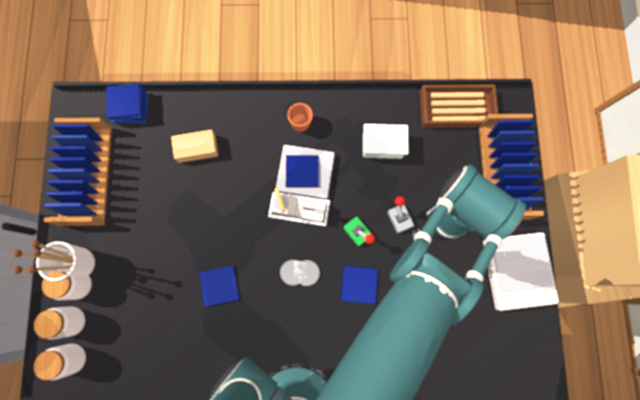

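The switch is fully over: the ball is at +41.8 mm against 38.4 mm nominal, at (400,200) in the top view. The timer sits in the bay and everything else is in place. I hand in.

Run:
```python
from h import *
env.job_done(); stat()
```

```text
the job is handed in; nothing more can be done
the job is handed in; nothing more can be done
```

The timer is in the warmer's bay, its key is wound to the stop, and the red toggle is thrown fully over. I handed the job in soon after 26.75 s on the robot's clock, with the gripper clear of everything.

- **Timer:** I carried it by the fin and lowered it until it rested on the bay floor (wrist force went from −5 to +2 N). Later pictures show it flat and inside the walls.
- **Key:** I wound it clockwise in two strokes, about 4.0 rad in all. The moment then jumped from about 0.1 to 0.8 Nm, and to 1.6 Nm on a small further turn. At that last turn the wing slipped slightly in the pads. I let go before going to the switch.
- **Switch:** I pushed the larger grey switch's lever until force rose to about 9 N, at the predicted end of travel. After backing off, the ball measured 41.8 mm past centre against 38.4 mm nominal. Only the top camera gave that figure; the arm blocked the side camera's view of the ball.
- **Other things:** The tiles, rib, cup, tub and oak block look unmoved by eye in the last top view.

I did not measure the key's angle again after releasing it.

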